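# Clear the disc cutter and start its clamp bolt

## Robot

A 6-joint arm with a two-finger parallel gripper is mounted at the origin on the work surface; the furniture and walls round the work are solid. World frame = base frame: x ahead of the robot, y to its left, z up, the work surface at z = 0. Lengths are in m, angles in rad, forces in N, time in s.
With the tool pointing down it reaches from about 0.225 to 0.875 m from the base axis. Payload 3.4 kg.
Tool frame: the origin (TCP) lies at the very end of the fingers, on their centre line; the grasp point (between the pads) lies 19 mm behind it (grip_depth is the distance from the TCP to the grasp point, in m); x points along the fingers, z is the direction in which the jaws open and shut, and the axes are right-handed (so a half turn about x gives the same grasp; the last joint's range is limited). The gripper opens to 85 mm and grips with 20 to 120 N. Pads are 22 mm wide; open, the fingers measure 114 mm over their backs; the gripper's body (76 mm by 85 mm) begins 54 mm behind the grasp point. The pads swing forward as they close: fully open they stand 13 mm farther back than shut.
Start: joints at [-1.392, 0.276, 1.505, -0, 1.361, -0.121], TCP at [0.17, -0.549, 0.231] pointing down, gripper open.
Joint ranges: [-2.89, 2.89], [-0.75, 2.08], [0.22, 2.7], [-1.18, 4.32], [0.11, 2.71], [-2.7, 2.7]. Speed limits (rad/s): [2.57, 2.57, 3.14, 3.14, 3.14, 3.14].

## Interface

Orientations are given as a unit quaternion [w, x, y, z].
In Python, from rig import get_state, get_image, sign_off, grip_depth gives the robot as it stands. The module is installed in compiled form; this text tells all that it offers.
- The arm moves only by the tool arm_command, never from a script. Its argument "series" is a list of rows, each an object with "dp": the shift along the tool's x, y, z scaled (see below), a list of three; "angular": the turn, a rotation vector about the tool's x, y, z scaled (see below), a list of three; "gripper": the finger opening in mm, from 0 to 85.4. A call has exactly 8 rows; each row shifts and turns the pose as measured when the row begins, along the tool's axes as they then stand; what a row does not reach is not made up. The controller multiplies each number of a shift by 0.12 m and each number of a turn by 90 degrees. A row lasts 1/8 s, in which the tool goes at most 62.5 mm and 10.7 degrees, less where a joint would pass 70% of its speed; a pose out of reach is approached as far as the arm can. A call with a number of a shift or a turn outside -1 to 1 is refused whole. A call with a gripper value outside its range is refused whole. The fingers move at their own pace and stop on an object; "grip_force" is the grip in N (left out, the last holds). Time passes only in rows, so rows that do not move let the fingers close, or fill a call up. It gives the time, the measured TCP pose, the force and the opening at its end, in the units of the state.
- get_state(): the state, without advancing time (a new reading comes with each control period).
- get_image(name): name is "scene" or "top"; returns a dict with "image" (384x512x3 uint8, blue, green, red), "depth" (384x512 float32, m along the optical axis (not along the pixel's ray), 0 where there is no reading), "mtx" (3x3 intrinsics, pixels), "view" (4x4, takes a point from world to camera coordinates). Camera axes: x right, y up, looking along -z (the intrinsics and any distortion apply to the point x, -y, -z); pixel columns grow to the right and rows downward; lengths in m; the calibration is good to about 2 mm. A picture is of the moment at which its call begins.
- sign_off(): hands the job in, once; it reports no verdict.
The state is a dict: "clock": time; "qpos": joint angles; "qd": joint speeds; "effort": joint torques, N m; "position": TCP position; "ee_rot": TCP orientation; "contact_force": force on the tool from outside, world axes, zero at the start; "moment": the same for the moment, N m; "width": finger opening in m.
Only numpy, scipy, OpenCV 4.12 (cv2) and the standard library are available. Lean on these libraries where they do the work, as an engineer would, in place of code of your own. Each camera call takes 0.05 s, during which the arm holds its last target. There are 200 camera calls.

## Task

Make the disc cutter ready for the next strip: press the red-capped ejector slide at its front fully in so that the brass blank left in the slot drops into the small catch tray at the back, and let the slide spring back. Then start the big hex clamp bolt, which stands loose on its thread: turn it backward (anticlockwise seen from above) until it drops into the start of the thread, then one full turn forward (clockwise). Finish while holding: keep the bolt's head gripped, upright and still in its started thread, and do not let go; do not lift the bolt out and leave the punches, the jar and the bench block where they lie.

Things in the scene. Friction and masses are not known exactly. Their poses are not given: they have to be found in the camera images.
- disc_cutter: Fixed disc cutter: blue base, steel die plate on top (flat top 58 mm above the bench), 120 mm square, with a 6 mm strip slot between. Origin on the bench under its centre, on the bolt's vertical axis; z up; +x from its front face (x = -60 mm, with the ejector) to its back face (x = +60 mm, with the catch tray).
- tray_center (a point): Centre of the floor of the aluminium catch tray fixed against the cutter's back face (x = +90 mm, y = +36 mm): 58 mm (x) by 66 mm (y), walls 22 mm high.
- ejector (a joint): Travel of the ejector slide in m along the cutter's +x: 0 = out (rest), 0.040 = fully pressed. A spring pushes it back with 2.5 N at rest and 7 N fully pressed. Its pusher shoves the blank along the slot and out of the back face at the end of the travel.
- ejector_cap (a point): Centre of the front face of the ejector's round red cap, 27 mm across, 10 mm thick, 37 mm above the bench; at rest 127 mm in front of the cutter's centre (x = -127 mm) and at y = +36 mm. Press it along the cutter's +x. Fully in, the cap is 3 mm from the aluminium spring housing.
- blank_center (a point): Centre of the loose brass blank, a disc 28 mm across, 4 mm thick, 22 g. At the start it lies in the slot 36 mm above the bench at x = +38 mm, y = +36 mm of the cutter, visible through the die hole above it.
- bolt_head (a point): Centre of the hex head of the loose steel clamp bolt (0.42 kg), upright in the cutter: 32 mm over flats, 37 over corners, 26 mm high. Below it a 30 mm thick threaded shank with 0.5 mm sideways play enters the die plate. Axes are the bolt's: z up, -x towards the yellow line on the head (at a corner); two flats face +y and -y, the others follow every 60 degrees.
- bolt_mark (a point): Outer end of the yellow line on top of the head, 14 mm from the bolt's axis, 13 mm above the head's centre. Right-hand thread, pitch 6 mm: clockwise the bolt sinks, anticlockwise it climbs; it follows by its own weight, turns easily and stays where it is left. At the start the line stands 75 to 215 degrees anticlockwise past the line on the die plate.
- thread_start (a point): Yellow line on the die plate, 30 mm in front of the bolt's axis (towards the cutter's -x). Turned anticlockwise the bolt climbs to a head centre about 102.5 mm above the bench and, within 20 degrees past where the two lines meet, drops to 97 mm: the thread start. One turn clockwise from there the head centre is at 91 mm, its underside 20 mm above the die plate.
- bolt_axis (a point): Point on the bolt's axis at the die plate's top. Held tight, the bolt cannot drop until the grip is loosened, and the hand must follow the 6 mm pitch. Fingers set a little wider than the flats (33 to 35 mm apart, closing line across two flats) turn it and leave it free to climb, drop and sink.
- punch_a_center (a point): Centre of a dark steel tube punch lying on the bench, 17 mm thick and 100 mm long along its own y; leave it alone.
- punch_b_center (a point): Centre of another dark steel tube punch lying on the bench, 18 mm thick and 104 mm long along its own y; leave it alone.
- jar_center (a point): Centre of the amber jar with black screw top, 42 mm across and 54 mm high; leave it alone.
- block_center (a point): Centre of the square steel bench block, 89 mm wide and 23 mm high; leave it alone.

How it is judged:
On the way, in this order (a step that is already met when the one before it is completed fails the run):
1. the ejector slide has pushed the blank out: it drops into the catch tray while the slide is still pressed in (value of joint ejector above 0.015 m and x of blank_center in the frame of disc_cutter above 0.06 m and height (world z) of blank_center below 0.03 m).
2. the slide has sprung back and the bolt is turned backward to the top of the last thread, its line near the line on the die plate (value of joint ejector below 0.005 m and z of bolt_head in the frame of disc_cutter above 0.101 m and x of bolt_mark in the frame of disc_cutter below -0.003 m).
3. the bolt has dropped into the start of the thread (z of bolt_head in the frame of disc_cutter between 0.0955 and 0.0985 m and x of bolt_mark in the frame of disc_cutter below 0 m), for 0.1 s.
At the end, for the whole second after the job is handed in: Bolt gripped (over 3 N), upright within 0.06 rad and still, one turn forward of the drop: head centre 88.8 to 93.2 mm above the bench, its yellow line within about 70 degrees of the line on the die plate. Blank in the catch tray, ejector slide back out (under 5 mm) (z of bolt_head in the frame of disc_cutter between 0.0888 and 0.0932 m and x of bolt_mark in the frame of disc_cutter below -0.004 m and angle between bolt_head's own z axis and vertical below 0.06 rad and linear speed of clamp_bolt below 0.02 m/s and contact force between the fingers and clamp_bolt above 3 N and x of blank_center in the frame of disc_cutter between 0.06 and 0.122 m and height (world z) of blank_center below 0.022 m and value of joint ejector below 0.005 m); the arm keeps its last pose, push and grip.
It fails at once if the bolt is lifted out of its thread (z of bolt_head in the frame of disc_cutter above 0.11 m).
It fails at once if a punch, the jar or the bench block is moved by more than 20 mm (distance of any of punch_a_center, punch_b_center, jar_center, block_center from where it was at the start of the episode above 0.02 m).
It also fails if it takes over 67 s, if anything falls off the work surface, if the arm or the gripper's body presses on something with over 40 N, if the wrist force passes 120 N, or if a joint passes its speed limit or range.

## Working session

There is one attempt and no reset: what is moved stays moved. The work goes in short steps, Python scripts to look and compute and a tool call to move; the robot and the scene stay as the last step left them, time stands still between calls to the robot, and variables do not carry over. Pictures are saved under pics/ and viewed, about 8 in all and at most 12, crops included, and the job is handed in when it is done.

Besides the shell and the picture viewer there is one more tool, called after "Call:" in YAML: its name, and indented under it one key for each argument. arm_command: Moves the arm, as the interface text tells. Its arguments: {"type":"object","properties":{"series":{"type":"array","items":{"type":"object","properties":{"dp":{"type":"array","items":{"type":"number"}},"angular":{"type":"array","items":{"type":"number"}},"gripper":{"type":"number"}}}},"grip_force":{"type":"number"}},"required":["series"]}

```bash
mkdir -p pics; cat > h.py <<'E'
import numpy as np, cv2
from rig import get_state,get_image
def world(im):
    K=im["mtx"];V=im["view"];d=im["depth"];h,w=d.shape
    u,v=np.meshgrid(np.arange(w),np.arange(h))
    P=np.stack([(u-K[0,2])/K[0,0]*d,-(v-K[1,2])/K[1,1]*d,-d,np.ones_like(d)],-1)
    W=P@np.linalg.inv(V).T; return W[...,:3]
E
python3 - <<'E'
from h import *
for n in("scene","top"):
    im=get_image(n);np.savez(n,**im)
    cv2.imwrite(f"pics/{n}0.png",im["image"]);print(im["mtx"],im["view"])
print(get_state())
import rig;print(rig.grip_depth)
E
```

```text
[[467.39282686   0.         256.4546044 ]
 [  0.         467.39282686 197.2182768 ]
 [  0.           0.           1.        ]] [[ 0.65767778  0.75316101  0.01443708 -0.30098326]
 [-0.39666159  0.329954    0.8566154   0.16790696]
 [ 0.64040575 -0.56910354  0.51575346 -1.65802087]
 [ 0.          0.          0.          1.        ]]
[[441.74827166   0.         258.73260665]
 [  0.         441.74827166 186.4096675 ]
 [  0.           0.           1.        ]] [[-0.02220513 -0.99959639  0.01771972 -0.09983328]
 [ 0.99884663 -0.02142678  0.04296864 -0.51495656]
 [-0.04257162  0.01865341  0.99891927 -1.20252891]
 [ 0.          0.          0.          1.        ]]
{'clock': 0.1, 'qpos': array([-1.39201027e+00,  2.76533510e-01,  1.50601259e+00,  7.85424968e-06,
        1.36071698e+00, -1.20994482e-01]), 'qd': array([-1.97846477e-04,  9.28030934e-05, -2.89490177e-03,  2.14541021e-05,
        1.02267011e-03, -3.38621790e-04]), 'effort': array([ 5.90667150e-04, -4.17700016e+01, -2.46404761e+01, -2.78833013e-04,
        5.75378275e-03, -1.31569539e-06]), 'position': array([ 0.16971833, -0.54888078,  0.2305228 ]), 'ee_rot': array([ 0.56863037,  0.42013658,  0.56948564, -0.4193219 ]), 'contact_force': array([-0.13698654,  0.27862222, -0.38384862]), 'moment': array([-0.01371842, -0.03229998, -0.00081976]), 'width': 0.08578662065802185}
0.0187
```

View pics/top0.png

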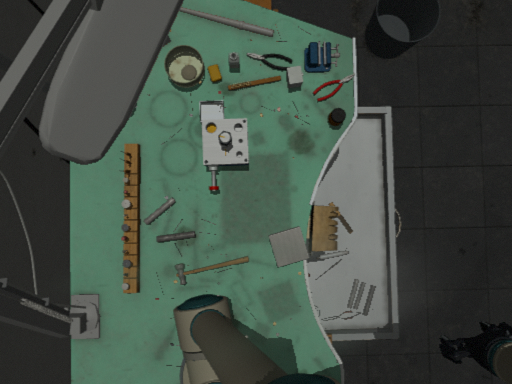

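View pics/scene0.png

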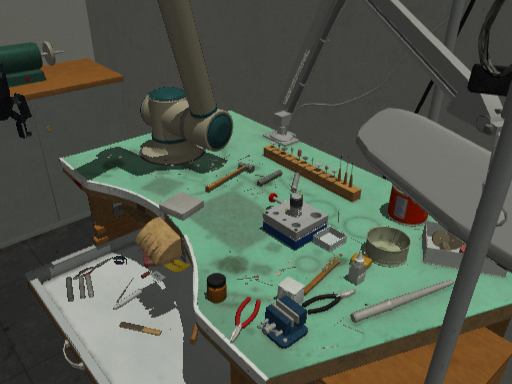

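```bash
python3 - <<'E'
from h import *
im=dict(np.load("top.npz"));W=world(im);I=im["image"]
m=(W[...,2]>.050)&(W[...,2]<.066)
m[:, :]&=False if False else True
s=np.zeros_like(m);s[95:175,195:255]=1;m&=s
r=cv2.minAreaRect(W[m][:,:2].astype(np.float32)*1000);print("plate",r,m.sum(),np.median(W[m][:,2]))
hsv=cv2.cvtColor(I,cv2.COLOR_BGR2HSV)
red=((hsv[...,0]<8)|(hsv[...,0]>172))&(hsv[...,1]>150)&(hsv[...,2]>60)&(np.add.outer(np.arange(384)*0,np.arange(512))<260)
red[:170]=0;red[200:]=0;red[:,:200]=0;red[:,230:]=0
print("red",np.argwhere(red).mean(0),W[red].mean(0),W[red].min(0),W[red].max(0))
hd=(W[...,2]>.08)&(W[...,2]<.14)&s
print("head",W[hd].mean(0),np.median(W[hd][:,2]),hd.sum(),cv2.minEnclosingCircle(W[hd][:,:2].astype(np.float32)*1000))
print("lamp",W[80:150:30,60:150:30].reshape(-1,3).round(2))
c=cv2.resize(I[95:200,170:270],None,fx=5.5,fy=5.5,interpolation=cv2.INTER_CUBIC)
s2=get_image("scene");
c2=cv2.resize(s2["image"][180:255,255:355],None,fx=5.5,fy=5.5,interpolation=cv2.INTER_CUBIC)
cv2.imwrite("pics/t1.png",c);cv2.imwrite("pics/s1.png",c2)
E
```

```text
plate ((627.2846069335938, -22.373443603515625), (132.23643493652344, 119.93534088134766), 1.5596020221710205) 1721 0.05846496270925394
red [187.5483871  213.61290323] [0.50885224 0.00636636 0.08762534] [ 0.46095221 -0.08839558  0.04343842] [0.51492049 0.01936197 1.2251253 ]
head [ 0.63296939 -0.02544779  0.1121422 ] 0.1138667209482902 160 ((634.6624145507812, -25.41395378112793), 17.86241340637207)
lamp [[0.74 0.32 0.27]
 [0.75 0.26 0.24]
 [0.76 0.21 0.21]
 [0.68 0.32 0.26]
 [0.69 0.27 0.23]
 [0.69 0.21 0.19]
 [0.62 0.33 0.24]
 [0.62 0.28 0.21]
 [0.65 0.27 0.  ]]
```

View pics/t1.png

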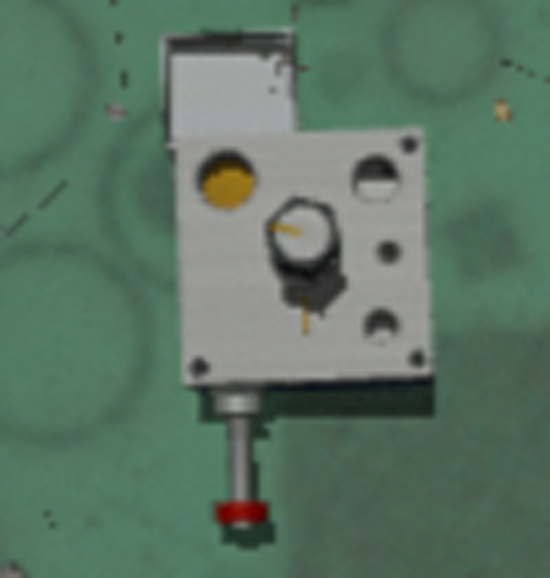

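```bash
cat >> h.py <<'E'
def proj(im,u,v,z):
    K=im["mtx"];V=im["view"];R=V[:3,:3];t=V[:3,3];o=-R.T@t
    d=R.T@np.array([(u-K[0,2])/K[0,0],-(v-K[1,2])/K[1,1],-1]);return o+d*(z-o[2])/d[2]
def rep():
    from scipy.spatial.transform import Rotation as Ro
    s=get_state();q=s["ee_rot"];M=Ro.from_quat([q[1],q[2],q[3],q[0]]).as_matrix()
    print("t",round(s["clock"],2),"p",s["position"].round(4),"x",M[:,0].round(3),"zang",np.degrees(np.arctan2(M[1,2],M[0,2])).round(1),"F",s["contact_force"].round(1),"w",round(s["width"]*1000,1),"q",s["qpos"].round(2));return s,M
E
python3 - <<'E'
from h import *
im=dict(np.load("top.npz"))
f=lambda c,z:proj(im,170+(c[0]+.5)/5.5-.5,95+(c[1]+.5)/5.5-.5,z)[:2].round(4)
c=[f(p,.058) for p in[(175,135),(184,385),(433,378),(424,128)]]
print(c,np.mean(c,0),[np.degrees(np.arctan2(*(a-b)[::-1])).round(2) for a,b in((c[0],c[1]),(c[3],c[2]),(c[0],c[3]),(c[1],c[2]))])
print("line",f((305,318),.058),"head",f((303,232),.114),"mark",f((272,227),.114),"cap",f((242,513),.050), "capfront",f((242,524),.045))
W=world(im);m=(W[...,2]>.1)&(W[...,2]<.125);m[:,:195]=0;m[:,255:]=0;m[:95]=0;m[170:]=0
print(W[m].mean(0), W[m].min(0),W[m].max(0))
rep()
E
```

```text
[array([0.6928, 0.0381]), array([0.5716, 0.0358]), array([ 0.5725, -0.084 ]), array([ 0.6939, -0.0822])] [ 0.6327   -0.023075] [np.float64(1.09), np.float64(0.85), np.float64(90.52), np.float64(90.43)]
line [ 0.6028 -0.0229] head [ 0.6357 -0.0259] mark [ 0.6382 -0.0117] cap [0.5097 0.0097] capfront [0.5046 0.0102]
[ 0.63386251 -0.02539578  0.11369908] [ 0.61764322 -0.04171942  0.10159081] [ 0.6509911  -0.00913283  0.11905513]
t 0.15 p [ 0.1697 -0.549   0.2307] x [-0.     0.001 -1.   ] zang -72.8 F [ 0.4 -0.7  0.5] w 85.6 q [-1.39  0.28  1.51  0.    1.36 -0.12]
```

Call:
arm_command:
  series:
    - {"dp": [0, 0.35, -0.36], "angular": [0, 0, 0], "gripper": 0}
    - {"dp": [0, 0.35, -0.36], "angular": [0, 0, 0], "gripper": 0}
    - {"dp": [0, 0.35, -0.36], "angular": [0, 0, 0], "gripper": 0}
    - {"dp": [0, 0.35, -0.36], "angular": [0, 0, 0], "gripper": 0}
    - {"dp": [0, 0.35, -0.36], "angular": [0, 0, 0], "gripper": 0}
    - {"dp": [0, 0.35, -0.36], "angular": [0, 0, 0], "gripper": 0}
    - {"dp": [0, 0.35, -0.36], "angular": [0, 0, 0], "gripper": 0}
    - {"dp": [0, 0, 0], "angular": [0.09, 0, 0], "gripper": 0}
  grip_force: 40

```text
clock: 1.15
position: [0.3669, -0.1625, 0.2288]
ee_rot: [0.536, 0.462, 0.537, -0.459]
contact_force: [-0.6, -0.8, -0.3]
width: 0.0
```

```bash
python3 -c "
from h import *
rep()"
```

```text
t 1.15 p [ 0.3669 -0.1625  0.2288] x [ 0.002  0.004 -1.   ] zang -81.3 F [-0.6 -0.8 -0.3] w 0.0 q [-0.59  0.01  1.84  0.    1.29  0.82]
```

Call:
arm_command:
  series:
    - {"dp": [0, 0.26, -0.33], "angular": [0, 0, 0], "gripper": 0}
    - {"dp": [0, 0.26, -0.33], "angular": [0, 0, 0], "gripper": 0}
    - {"dp": [0, 0.26, -0.33], "angular": [0, 0, 0], "gripper": 0}
    - {"dp": [0, 0.26, -0.33], "angular": [0, 0, 0], "gripper": 0}
    - {"dp": [0, 0, 0], "angular": [0.09, 0, 0], "gripper": 0}
    - {"dp": [0.4, 0, 0], "angular": [0, 0, 0], "gripper": 0}
    - {"dp": [0.4, 0, 0], "angular": [0, 0, 0], "gripper": 0}
    - {"dp": [0.4, 0, 0], "angular": [0, 0, 0], "gripper": 0}

```text
clock: 2.15
position: [0.4753, 0.0205, 0.0853]
ee_rot: [0.506, 0.502, 0.498, -0.494]
contact_force: [0.3, 0.9, -0.8]
width: 0.0002
```

```bash
python3 -c "
from h import *
rep()"
```

```text
t 2.15 p [0.4753 0.0205 0.0853] x [ 0.016  0.001 -1.   ] zang -89.5 F [ 0.3  0.9 -0.8] w 0.2 q [-0.11  0.26  1.94  0.    0.93  1.45]
```

Call:
arm_command:
  series:
    - {"dp": [0, -0.06, 0.08], "angular": [0, 0, -0.01], "gripper": 0}
    - {"dp": [0.25, 0, 0], "angular": [0, 0, 0], "gripper": 0}
    - {"dp": [0.25, 0, 0], "angular": [0, 0, 0], "gripper": 0}
    - {"dp": [0, 0, 0], "angular": [0, 0, 0], "gripper": 0}
    - {"dp": [0, 0.08, 0], "angular": [0, 0, 0], "gripper": 0}
    - {"dp": [0, 0, 0], "angular": [0, 0, 0], "gripper": 0}
    - {"dp": [0, 0, 0], "angular": [0, 0, 0], "gripper": 0}
    - {"dp": [0, 0, 0], "angular": [0, 0, 0], "gripper": 0}

```text
clock: 3.15
position: [0.4826, 0.0077, 0.0314]
ee_rot: [0.504, 0.499, 0.5, -0.496]
contact_force: [-0.3, -0.8, -0.1]
width: 0.0001
```

```bash
python3 -c "
from h import *
rep()
im=get_image('scene');cv2.imwrite('pics/a.png',cv2.resize(im['image'][160:260,240:360],None,fx=5,fy=5,interpolation=cv2.INTER_CUBIC))"
```

```text
t 3.15 p [0.4826 0.0077 0.0314] x [ 0.007 -0.002 -1.   ] zang -89.5 F [-0.3 -0.8 -0.1] w 0.1 q [-0.13  0.34  1.99 -0.    0.8   1.43]
```

View pics/a.png

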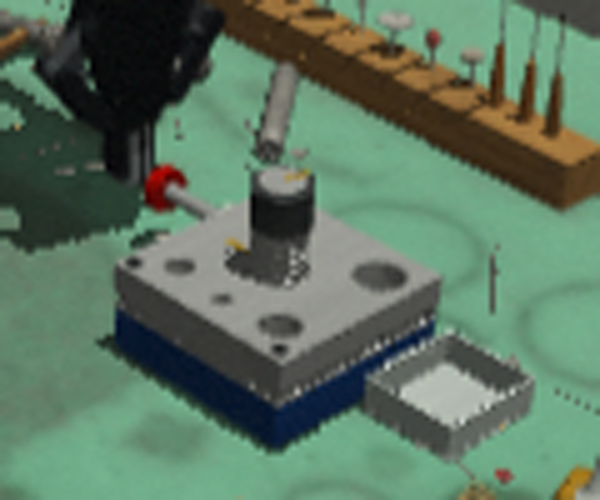

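Call:
arm_command:
  series:
    - {"dp": [0.04, 0.06, -0.03], "angular": [0, 0, 0], "gripper": 0}
    - {"dp": [0, 0.06, 0], "angular": [0, 0, 0], "gripper": 0}
    - {"dp": [0, 0.06, 0], "angular": [0, 0, 0], "gripper": 0}
    - {"dp": [0, 0.06, 0], "angular": [0, 0, 0], "gripper": 0}
    - {"dp": [0, 0.06, 0], "angular": [0, 0, 0], "gripper": 0}
    - {"dp": [0, 0.06, 0], "angular": [0, 0, 0], "gripper": 0}
    - {"dp": [0, 0, 0], "angular": [0, 0, 0], "gripper": 0}
    - {"dp": [0, 0, 0], "angular": [0, 0, 0], "gripper": 0}

```text
clock: 4.2
position: [0.5195, 0.0128, 0.0249]
ee_rot: [0.5, 0.494, 0.505, -0.501]
contact_force: [-5.4, -0.0, 4.5]
width: 0.0005
```

```bash
python3 -c "
from h import *
rep()"
```

```text
t 4.2 p [0.5195 0.0128 0.0249] x [-0.012 -0.001 -1.   ] zang -89.4 F [-5.4 -0.   4.5] w 0.5 q [-0.11  0.4   1.9  -0.    0.85  1.45]
```

Call:
arm_command:
  series:
    - {"dp": [-0.02, 0.06, 0], "angular": [0, 0, 0.008], "gripper": 0}
    - {"dp": [0, 0.06, 0], "angular": [0, 0, 0], "gripper": 0}
    - {"dp": [0, 0.05, 0], "angular": [0, 0, 0], "gripper": 0}
    - {"dp": [0, 0.03, 0], "angular": [0, 0, 0], "gripper": 0}
    - {"dp": [0, 0.03, 0], "angular": [0, 0, 0], "gripper": 0}
    - {"dp": [0, 0.03, 0], "angular": [0, 0, 0], "gripper": 0}
    - {"dp": [0, 0.03, 0], "angular": [0, 0, 0], "gripper": 0}
    - {"dp": [0, 0.03, 0], "angular": [0, 0, 0], "gripper": 0}

```text
clock: 5.2
position: [0.5324, 0.0135, 0.0237]
ee_rot: [0.49, 0.484, 0.516, -0.509]
contact_force: [-10.2, -1.1, 9.4]
width: -0.0001
```

```bash
python3 -c "
from h import *
rep()
im=get_image('scene');cv2.imwrite('pics/b.png',cv2.resize(im['image'][160:260,240:360],None,fx=5,fy=5,interpolation=cv2.INTER_CUBIC))"
```

```text
t 5.2 p [0.5324 0.0135 0.0237] x [-0.052 -0.    -0.999] zang -89.3 F [-10.2  -1.1   9.4] w -0.1 q [-0.1   0.44  1.84 -0.01  0.91  1.46]
```

View pics/b.png

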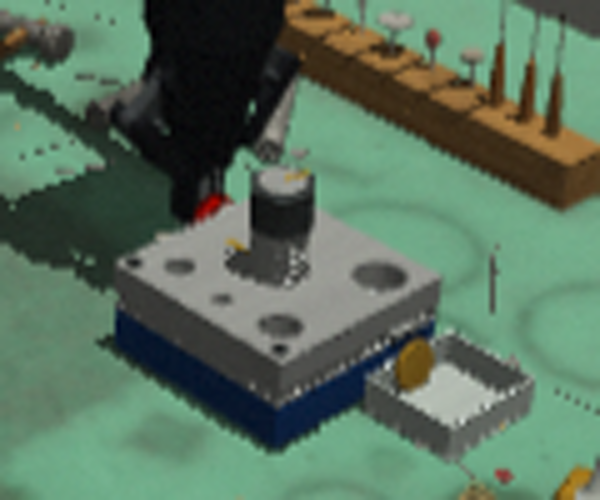

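Call:
arm_command:
  series:
    - {"dp": [-0.02, 0.04, 0], "angular": [0, 0, 0.02], "gripper": 0}
    - {"dp": [0, 0.04, 0], "angular": [0, 0, 0.02], "gripper": 0}
    - {"dp": [0, 0.03, 0], "angular": [0, 0, 0], "gripper": 0}
    - {"dp": [0, 0.03, 0], "angular": [0, 0, 0], "gripper": 0}
    - {"dp": [0, 0.03, 0], "angular": [0, 0, 0], "gripper": 0}
    - {"dp": [0, 0.03, 0], "angular": [0, 0, 0], "gripper": 0}
    - {"dp": [0, 0.02, 0], "angular": [0, 0, 0], "gripper": 0}
    - {"dp": [0, 0.02, 0], "angular": [0, 0, 0], "gripper": 0}

```text
clock: 6.25
position: [0.5324, 0.0139, 0.0219]
ee_rot: [0.492, 0.485, 0.515, -0.507]
contact_force: [-9.6, 0.0, 8.3]
width: -0.0001
```

```bash
python3 -c "
from h import *
rep()
im=get_image('scene');cv2.imwrite('pics/c.png',cv2.resize(im['image'][160:260,240:360],None,fx=5,fy=5,interpolation=cv2.INTER_CUBIC))
I=im['image'];hsv=cv2.cvtColor(I,cv2.COLOR_BGR2HSV);W=world(im)
m=(hsv[...,0]>15)&(hsv[...,0]<32)&(hsv[...,1]>120);m[:220]=0;m[250:]=0;m[:,:312]=0;m[:,350:]=0
print(m.sum(),W[m].mean(0),W[m].min(0),W[m].max(0))
"
```

```text
t 6.25 p [0.5324 0.0139 0.0219] x [-0.045  0.001 -0.999] zang -89.1 F [-9.6  0.   8.3] w -0.1 q [-0.1   0.44  1.85 -0.    0.9   1.46]
57 [0.7014296  0.01246892 0.01766393] [ 0.69610324 -0.00113015  0.00439275] [0.70614398 0.02629509 0.03048302]
```

View pics/c.png

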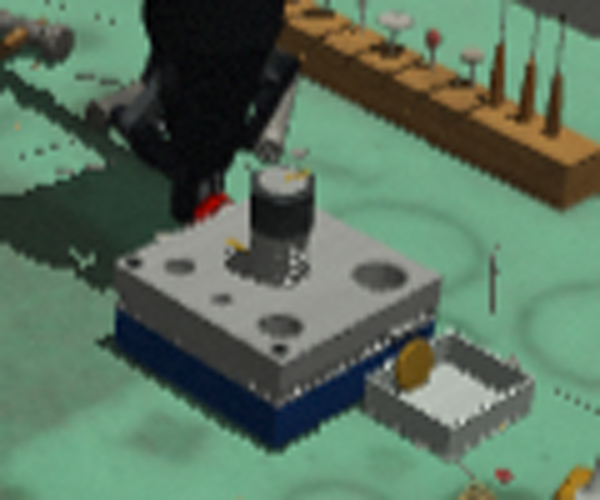

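Call:
arm_command:
  series:
    - {"dp": [0, -0.2, 0], "angular": [0, 0, 0], "gripper": 0}
    - {"dp": [0, -0.3, 0], "angular": [0, 0, 0.02], "gripper": 0}
    - {"dp": [-0.1, -0.2, 0], "angular": [0, 0, 0.01], "gripper": 0}
    - {"dp": [-0.45, 0, 0], "angular": [0, 0, 0], "gripper": 0}
    - {"dp": [-0.45, 0, 0], "angular": [0, 0, 0], "gripper": 85}
    - {"dp": [-0.4, 0, 0], "angular": [0, 0, 0], "gripper": 85}
    - {"dp": [0, 0, 0], "angular": [0, 0, 0], "gripper": 85}
    - {"dp": [0, 0, 0], "angular": [0, 0, 0], "gripper": 85}

```text
clock: 7.3
position: [0.4555, 0.0113, 0.1984]
ee_rot: [0.511, 0.504, 0.496, -0.489]
contact_force: [-0.0, -1.0, -0.2]
width: 0.0726
```

```bash
python3 -c "
from h import *
rep()
im=get_image('scene')
I=im['image'];hsv=cv2.cvtColor(I,cv2.COLOR_BGR2HSV);W=world(im)
m=(hsv[...,0]>15)&(hsv[...,0]<32)&(hsv[...,1]>120);m[:220]=0;m[250:]=0;m[:,:312]=0;m[:,350:]=0
print(m.sum(),W[m].mean(0),W[m].min(0),W[m].max(0))
im=get_image('top')
I=im['image'];hsv=cv2.cvtColor(I,cv2.COLOR_BGR2HSV)
m=((hsv[...,0]<8)|(hsv[...,0]>172))&(hsv[...,1]>150)&(hsv[...,2]>60);m[:170]=0;m[200:]=0;m[:,:203]=0;m[:,225:]=0
print('red',np.argwhere(m).mean(0))
"
```

```text
t 7.3 p [0.4555 0.0113 0.1984] x [ 0.03 -0.   -1.  ] zang -89.2 F [-0.  -1.  -0.2] w 72.6 q [-0.13  0.1   1.82  0.    1.19  1.42]
57 [ 0.71221295 -0.00119758  0.02979159] [ 0.69576743 -0.77229827  0.00217767] [1.32635834 0.02573075 0.71564363]
red [187.55172414 213.62068966]
```

Call:
arm_command:
  series:
    - {"dp": [0, 0, 0], "angular": [0, 0, -0.019], "gripper": 70}
    - {"dp": [0, 0.37, 0.075], "angular": [0, 0, 0], "gripper": 70}
    - {"dp": [0, 0.37, 0.075], "angular": [0, 0, 0], "gripper": 70}
    - {"dp": [0, 0.37, 0.075], "angular": [0, 0, 0], "gripper": 70}
    - {"dp": [0, 0.37, 0.075], "angular": [0, 0, 0], "gripper": 70}
    - {"dp": [0, 0, 0], "angular": [-0.1, 0, 0], "gripper": 70}
    - {"dp": [0, 0, 0], "angular": [-0.1, 0, 0], "gripper": 70}
    - {"dp": [0, 0, 0], "angular": [0, 0, 0], "gripper": 70}

```text
clock: 8.4
position: [0.6376, -0.023, 0.1818]
ee_rot: [0.568, 0.405, 0.585, -0.414]
contact_force: [0.3, 0.6, 0.3]
width: 0.07
```

```bash
cat >> h.py <<'E'
def to(x,y,z,za):
    """tool-unit correction to a world target, axis vertical, jaw angle za deg"""
    s,M=rep()
    d=M.T@(np.array([x,y,z])-s["position"])/.12
    zc=np.degrees(np.arctan2(M[1,2],M[0,2]))
    t=np.cross(M[:,0],[0,0,-1]);w=M.T@t/1.5708;w[0]-=(za-zc)/90
    print("dp",d.round(3),"ang",w.round(3))
E
python3 -c "
from h import *
to(.634,-.0245,.080,-70)"
```

```text
t 8.4 p [ 0.6376 -0.023   0.1818] x [-0.028  0.002 -1.   ] zang -70.8 F [0.3 0.6 0.3] w 70.0 q [-0.14  0.41  1.42 -0.    1.34  1.09]
dp [ 0.849 -0.011  0.011] ang [-0.009 -0.007  0.016]
```

Call:
arm_command:
  series:
    - {"dp": [0, -0.02, 0.01], "angular": [-0.009, -0.007, 0.016], "gripper": 70}
    - {"dp": [0, 0, 0], "angular": [0, 0, 0], "gripper": 70}
    - {"dp": [0.2, 0, 0], "angular": [0, 0, 0], "gripper": 70}
    - {"dp": [0.2, 0, 0], "angular": [0, 0, 0], "gripper": 70}
    - {"dp": [0.2, 0, 0], "angular": [0, 0, 0], "gripper": 70}
    - {"dp": [0.15, 0, 0], "angular": [0, 0, 0], "gripper": 70}
    - {"dp": [0, 0, 0], "angular": [0, 0, 0], "gripper": 70}
    - {"dp": [0, 0, 0], "angular": [0, 0, 0], "gripper": 70}

```text
clock: 9.4
position: [0.6366, -0.0242, 0.087]
ee_rot: [0.575, 0.409, 0.578, -0.41]
contact_force: [-0.3, -0.7, 0.8]
width: 0.0698
```

```bash
python3 -c "
from h import *
to(.6335,-.0245,.080,-70)
im=get_image('scene');cv2.imwrite('pics/d.png',cv2.resize(im['image'][160:260,240:360],None,fx=5,fy=5,interpolation=cv2.INTER_CUBIC))"
```

```text
t 9.4 p [ 0.6366 -0.0242  0.087 ] x [-0.005  0.001 -1.   ] zang -70.8 F [-0.3 -0.7  0.8] w 69.8 q [-0.15  0.47  1.57  0.    1.1   1.09]
dp [ 0.058 -0.025 -0.006] ang [-0.009 -0.002  0.003]
```

View pics/d.png

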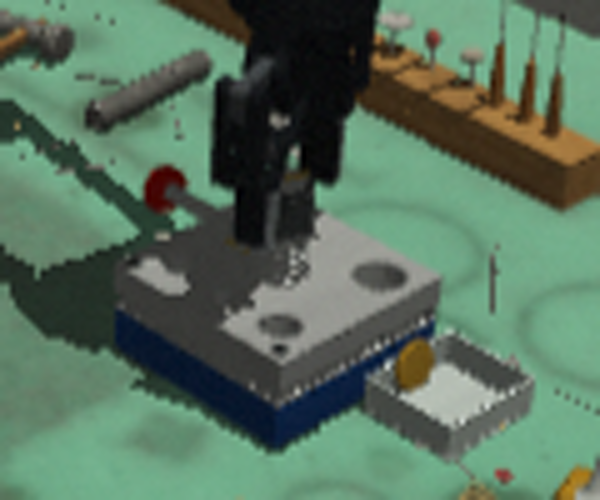

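Call:
arm_command:
  series:
    - {"dp": [0.06, -0.025, -0.006], "angular": [-0.005, 0, 0.003], "gripper": 50}
    - {"dp": [0, 0, 0], "angular": [0, 0, 0], "gripper": 34}
    - {"dp": [0, 0, 0], "angular": [0, 0, 0], "gripper": 34}
    - {"dp": [0, 0, 0], "angular": [0, 0, 0], "gripper": 34}
    - {"dp": [0, 0, 0], "angular": [0, 0, 0], "gripper": 30}
    - {"dp": [0, 0, 0], "angular": [0, 0, 0], "gripper": 30}
    - {"dp": [0, 0, 0], "angular": [0, 0, 0], "gripper": 30}
    - {"dp": [0, 0, 0], "angular": [0, 0, 0], "gripper": 30}
  grip_force: 20

```text
clock: 10.45
position: [0.6341, -0.0245, 0.0814]
ee_rot: [0.578, 0.409, 0.578, -0.406]
contact_force: [-0.6, 0.4, 0.1]
width: 0.0329
```

```bash
python3 -c "
from h import *
to(.6335,-.0245,.080,-70)"
```

```text
t 10.45 p [ 0.6341 -0.0245  0.0814] x [ 0.003  0.003 -1.   ] zang -70.4 F [-0.6  0.4  0.1] w 32.9 q [-0.15  0.47  1.59  0.    1.08  1.08]
dp [ 0.012 -0.005 -0.001] ang [-0.004 -0.001 -0.002]
```

Call:
arm_command:
  series:
    - {"dp": [0, 0, 0], "angular": [0, 0, 0], "gripper": 34}
    - {"dp": [0, 0, 0], "angular": [-0.11, 0, 0], "gripper": 34}
    - {"dp": [0, 0, 0], "angular": [-0.11, 0, 0], "gripper": 34}
    - {"dp": [0, 0, 0], "angular": [-0.11, 0, 0], "gripper": 34}
    - {"dp": [0, 0, 0], "angular": [-0.11, 0, 0], "gripper": 34}
    - {"dp": [0, 0, 0], "angular": [-0.11, 0, 0], "gripper": 34}
    - {"dp": [0, 0, 0], "angular": [-0.11, 0, 0], "gripper": 34}
    - {"dp": [0, 0, 0], "angular": [0, 0, 0], "gripper": 34}

```text
clock: 11.45
position: [0.6342, -0.0238, 0.0819]
ee_rot: [0.706, 0.059, 0.704, -0.055]
contact_force: [0.8, 1.2, 0.4]
width: 0.0342
```

```bash
python3 -c "
from h import *
to(.634,-.0245,.080,50)
im=get_image('scene');W=world(im);cv2.imwrite('pics/e.png',cv2.resize(im['image'][160:240,260:360],None,fx=6,fy=6,interpolation=cv2.INTER_CUBIC))"
```

```text
t 11.45 p [ 0.6342 -0.0238  0.0819] x [ 0.003  0.005 -1.   ] zang -9.3 F [0.8 1.2 0.4] w 34.2 q [-0.15  0.47  1.59  0.01  1.08  0.01]
dp [ 0.016 -0.006 -0.001] ang [-0.658  0.002 -0.003]
```

View pics/e.png

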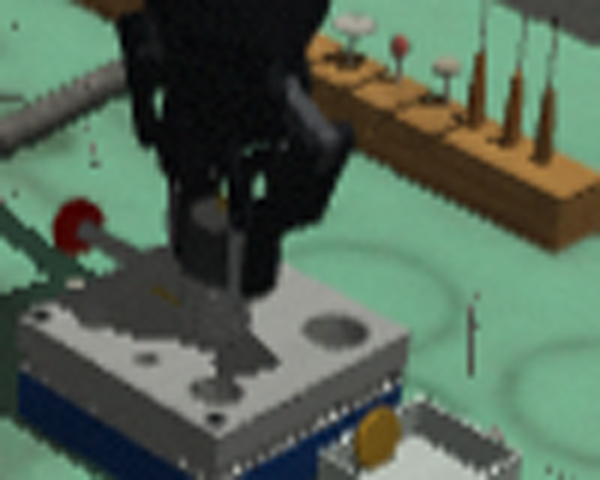

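Call:
arm_command:
  series:
    - {"dp": [0, 0, 0], "angular": [-0.1, 0, 0], "gripper": 34}
    - {"dp": [0, 0, 0], "angular": [-0.1, 0, 0], "gripper": 34}
    - {"dp": [0, 0, 0], "angular": [-0.1, 0, 0], "gripper": 34}
    - {"dp": [0, 0, 0], "angular": [-0.1, 0, 0], "gripper": 34}
    - {"dp": [0, 0, 0], "angular": [-0.08, 0, 0], "gripper": 34}
    - {"dp": [0, 0, 0], "angular": [0, 0, 0], "gripper": 34}
    - {"dp": [0, 0, 0], "angular": [0, 0, 0], "gripper": 34}
    - {"dp": [0, 0, 0], "angular": [0, 0, 0], "gripper": 34}

```text
clock: 12.5
position: [0.6334, -0.0234, 0.0821]
ee_rot: [0.677, -0.205, 0.675, 0.208]
contact_force: [-0.7, 0.6, 0.1]
width: 0.0339
```

```bash
cat >> h.py <<'E'
def head():
    im=get_image('scene');W=world(im)
    m=(np.hypot(W[...,0]-.634,W[...,1]+.0245)<.017)&(W[...,2]>.07)&(W[...,2]<.122)
    print("headpix",m.sum(),"top z pcts",np.percentile(W[m][:,2],[50,70,80,90,95]).round(4)); 
    hsv=cv2.cvtColor(im['image'],cv2.COLOR_BGR2HSV);y=m&(hsv[...,0]>15)&(hsv[...,0]<32)&(hsv[...,1]>120)
    for v,u in np.argwhere(y):print("yel",u,v,W[v,u].round(4))
    return im
E
python3 -c "
from h import *
to(.634,-.0245,.080,70)
im=head();cv2.imwrite('pics/f.png',cv2.resize(im['image'][160:240,260:360],None,fx=6,fy=6,interpolation=cv2.INTER_CUBIC))"
```

```text
t 12.5 p [ 0.6334 -0.0234  0.0821] x [ 0.002  0.006 -1.   ] zang 34.0 F [-0.7  0.6  0.1] w 33.9 q [-0.15  0.47  1.59  0.01  1.08 -0.75]
dp [ 0.017 -0.01  -0.001] ang [-0.4    0.003 -0.002]
headpix 159 top z pcts [0.1023 0.1129 0.1136 0.115  0.1154]
yel 293 193 [ 0.6232 -0.0235  0.1141]
yel 294 193 [ 0.6257 -0.0226  0.1149]
yel 295 194 [ 0.6315 -0.0248  0.1155]
```

View pics/f.png

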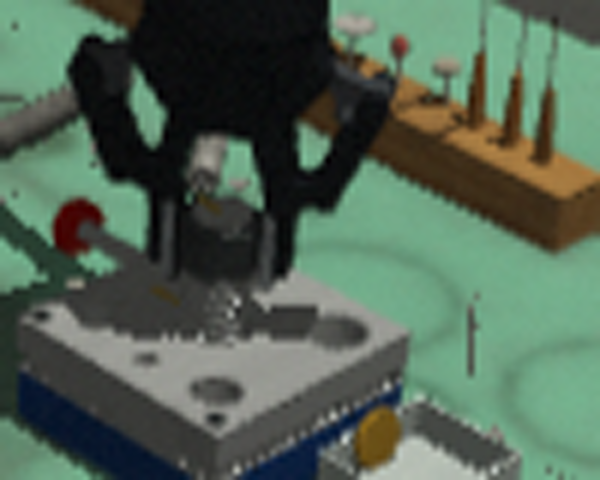

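Call:
arm_command:
  series:
    - {"dp": [0, 0, 0], "angular": [-0.07, 0, 0], "gripper": 34.5}
    - {"dp": [0, 0, 0], "angular": [-0.06, 0, 0], "gripper": 34.5}
    - {"dp": [0, 0, 0], "angular": [-0.06, 0, 0], "gripper": 34.5}
    - {"dp": [0, 0, 0], "angular": [-0.06, 0, 0], "gripper": 34.5}
    - {"dp": [0, 0, 0], "angular": [-0.04, 0, 0], "gripper": 34.5}
    - {"dp": [0, 0, 0], "angular": [0, 0, 0], "gripper": 34.5}
    - {"dp": [0, 0, 0], "angular": [0, 0, 0], "gripper": 34.5}
    - {"dp": [0, 0, 0], "angular": [0, 0, 0], "gripper": 34.5}

```text
clock: 13.55
position: [0.6334, -0.0239, 0.0817]
ee_rot: [0.612, -0.354, 0.61, 0.357]
contact_force: [-0.2, 0.4, 0.3]
width: 0.0347
```

```bash
python3 -c "
from h import *
to(.634,-.0245,.075,70)
im=head()"
```

```text
t 13.55 p [ 0.6334 -0.0239  0.0817] x [ 0.001  0.005 -1.   ] zang 60.4 F [-0.2  0.4  0.3] w 34.7 q [-0.15  0.47  1.59  0.01  1.08 -1.21]
dp [ 0.056 -0.007 -0.002] ang [-0.107  0.003 -0.001]
headpix 184 top z pcts [0.0991 0.1078 0.1087 0.1096 0.1106]
yel 292 195 [ 0.6255 -0.0292  0.1114]
yel 294 195 [ 0.6279 -0.0244  0.1107]
```

Call:
arm_command:
  series:
    - {"dp": [0.05, -0.007, 0], "angular": [0, 0.003, 0], "gripper": 34}
    - {"dp": [0, 0, 0], "angular": [0.115, 0, 0], "gripper": 34}
    - {"dp": [0, 0, 0], "angular": [0.115, 0, 0], "gripper": 34}
    - {"dp": [0, 0, 0], "angular": [0.115, 0, 0], "gripper": 34}
    - {"dp": [0, 0, 0], "angular": [0.115, 0, 0], "gripper": 34}
    - {"dp": [0, 0, 0], "angular": [0.115, 0, 0], "gripper": 34}
    - {"dp": [0, 0, 0], "angular": [0.115, 0, 0], "gripper": 34}
    - {"dp": [0, 0, 0], "angular": [0.115, 0, 0], "gripper": 34}

```text
clock: 14.6
position: [0.6313, -0.0275, 0.0761]
ee_rot: [0.699, 0.087, 0.704, -0.091]
contact_force: [-1.3, -0.2, 2.5]
width: 0.034
```

```bash
python3 -c "
from h import *
to(.634,-.0245,.074,-140)
im=head()"
```

```text
t 14.6 p [ 0.6313 -0.0275  0.0761] x [-0.007 -0.005 -1.   ] zang -14.5 F [-1.3 -0.2  2.5] w 34.0 q [-0.15  0.48  1.59 -0.01  1.08  0.11]
dp [0.017 0.03  0.015] ang [ 1.395 -0.003  0.004]
headpix 87 top z pcts [0.0983 0.1065 0.1078 0.1084 0.1088]
```

Call:
arm_command:
  series:
    - {"dp": [0, 0.03, 0.015], "angular": [0, -0.003, 0.004], "gripper": 34}
    - {"dp": [0, 0, 0], "angular": [0.1, 0, 0], "gripper": 34}
    - {"dp": [0, 0, 0], "angular": [0.1, 0, 0], "gripper": 34}
    - {"dp": [0, 0, 0], "angular": [0.1, 0, 0], "gripper": 34}
    - {"dp": [0, 0, 0], "angular": [0.1, 0, 0], "gripper": 34}
    - {"dp": [0, 0, 0], "angular": [0.1, 0, 0], "gripper": 34}
    - {"dp": [0, 0, 0], "angular": [0.1, 0, 0], "gripper": 34}
    - {"dp": [0, 0, 0], "angular": [0.1, 0, 0], "gripper": 34}

```text
clock: 15.65
position: [0.6304, -0.0236, 0.0746]
ee_rot: [0.545, 0.445, 0.55, -0.449]
contact_force: [-2.0, 0.8, 1.1]
width: 0.0345
```

```bash
python3 -c "
from h import *
to(.634,-.0245,.074,-140)
im=head()"
```

```text
t 15.65 p [ 0.6304 -0.0236  0.0746] x [-0.008  0.    -1.   ] zang -78.5 F [-2.   0.8  1.1] w 34.5 q [-0.15  0.48  1.6  -0.    1.07  1.22]
dp [0.005 0.028 0.013] ang [ 0.684 -0.001  0.005]
headpix 84 top z pcts [0.0984 0.1061 0.107  0.108  0.1086]
yel 298 196 [ 0.6343 -0.0162  0.1075]
yel 299 196 [ 0.6384 -0.017   0.1098]
```

Call:
arm_command:
  series:
    - {"dp": [0, 0.028, 0.013], "angular": [0, 0, 0.005], "gripper": 34}
    - {"dp": [0, 0, 0], "angular": [0.1, 0, 0], "gripper": 34}
    - {"dp": [0, 0, 0], "angular": [0.1, 0, 0], "gripper": 34}
    - {"dp": [0, 0, 0], "angular": [0.1, 0, 0], "gripper": 34}
    - {"dp": [0, 0, 0], "angular": [0.1, 0, 0], "gripper": 34}
    - {"dp": [0, 0, 0], "angular": [0.1, 0, 0], "gripper": 34}
    - {"dp": [0, 0, 0], "angular": [0.1, 0, 0], "gripper": 34}
    - {"dp": [0, 0, 0], "angular": [0.07, 0, 0], "gripper": 34}

```text
clock: 16.7
position: [0.6326, -0.0231, 0.0732]
ee_rot: [-0.244, -0.662, -0.248, 0.664]
contact_force: [-2.2, -0.2, 2.2]
width: 0.0342
```

Call:
arm_command:
  series:
    - {"dp": [0, 0, 0], "angular": [0, 0, 0], "gripper": 70}
    - {"dp": [0, 0, 0], "angular": [0, 0, 0], "gripper": 70}
    - {"dp": [0, 0, 0], "angular": [0, 0, 0], "gripper": 70}
    - {"dp": [0, 0, 0], "angular": [0, 0, 0], "gripper": 70}
    - {"dp": [0, 0, 0], "angular": [-0.1, 0, 0], "gripper": 70}
    - {"dp": [0, 0, 0], "angular": [-0.1, 0, 0], "gripper": 70}
    - {"dp": [0, 0, 0], "angular": [-0.1, 0, 0], "gripper": 70}
    - {"dp": [0, 0, 0], "angular": [-0.1, 0, 0], "gripper": 70}

```text
clock: 17.7
position: [0.6358, -0.0236, 0.0737]
ee_rot: [0.447, 0.549, 0.448, -0.546]
contact_force: [0.5, 0.1, 0.8]
width: 0.07
```

```bash
python3 -c "
from h import *
to(.634,-.0245,.074,35)
im=head()"
```

```text
t 17.7 p [ 0.6358 -0.0236  0.0737] x [ 0.003  0.004 -1.   ] zang -101.4 F [0.5 0.1 0.8] w 70.0 q [-0.15  0.48  1.59  0.01  1.06  1.62]
dp [-0.002 -0.013  0.01 ] ang [-1.516e+00 -3.000e-03 -1.000e-03]
headpix 179 top z pcts [0.0966 0.1047 0.1058 0.1067 0.1073]
yel 299 198 [ 0.6418 -0.0202  0.1066]
yel 300 198 [ 0.6427 -0.0174  0.106 ]
```

Call:
arm_command:
  series:
    - {"dp": [0, -0.013, 0.01], "angular": [-0.11, 0, 0], "gripper": 70}
    - {"dp": [0, 0, 0], "angular": [-0.11, 0, 0], "gripper": 70}
    - {"dp": [0, 0, 0], "angular": [-0.11, 0, 0], "gripper": 70}
    - {"dp": [0, 0, 0], "angular": [-0.11, 0, 0], "gripper": 70}
    - {"dp": [0, 0, 0], "angular": [-0.11, 0, 0], "gripper": 70}
    - {"dp": [0, 0, 0], "angular": [-0.11, 0, 0], "gripper": 70}
    - {"dp": [0, 0, 0], "angular": [-0.11, 0, 0], "gripper": 70}
    - {"dp": [0, 0, 0], "angular": [-0.11, 0, 0], "gripper": 70}

```text
clock: 18.75
position: [0.6347, -0.0247, 0.0739]
ee_rot: [0.697, 0.126, 0.695, -0.123]
contact_force: [0.2, 0.5, 1.0]
width: 0.0701
```

Call:
arm_command:
  series:
    - {"dp": [0, 0, 0], "angular": [-0.11, 0, 0], "gripper": 70}
    - {"dp": [0, 0, 0], "angular": [-0.11, 0, 0], "gripper": 70}
    - {"dp": [0, 0, 0], "angular": [-0.11, 0, 0], "gripper": 70}
    - {"dp": [0, 0, 0], "angular": [-0.11, 0, 0], "gripper": 70}
    - {"dp": [0, 0, 0], "angular": [-0.11, 0, 0], "gripper": 70}
    - {"dp": [0, 0, 0], "angular": [-0.11, 0, 0], "gripper": 70}
    - {"dp": [0, 0, 0], "angular": [0, 0, 0], "gripper": 70}
    - {"dp": [0, 0, 0], "angular": [0, 0, 0], "gripper": 70}

```text
clock: 19.75
position: [0.6355, -0.0248, 0.0741]
ee_rot: [0.667, -0.242, 0.662, 0.243]
contact_force: [0.2, -0.0, -0.3]
width: 0.0695
```

```bash
python3 -c "
from h import *
to(.634,-.0245,.072,42)
im=head()"
```

```text
t 19.75 p [ 0.6355 -0.0248  0.0741] x [ 0.006  0.004 -1.   ] zang 40.1 F [ 0.2 -0.  -0.3] w 69.5 q [-0.15  0.48  1.6   0.01  1.06 -0.85]
dp [ 0.017  0.01  -0.008] ang [-0.021  0.004  0.001]
headpix 183 top z pcts [0.0975 0.1052 0.1061 0.1069 0.1074]
yel 299 198 [ 0.6429 -0.0214  0.1076]
yel 300 198 [ 0.6438 -0.0187  0.107 ]
```

Call:
arm_command:
  series:
    - {"dp": [0.02, 0.01, -0.008], "angular": [-0.02, 0.004, 0], "gripper": 50}
    - {"dp": [0, 0, 0], "angular": [0, 0, 0], "gripper": 34}
    - {"dp": [0, 0, 0], "angular": [0, 0, 0], "gripper": 34}
    - {"dp": [0, 0, 0], "angular": [0, 0, 0], "gripper": 34}
    - {"dp": [0, 0, 0], "angular": [0.1, 0, 0], "gripper": 34}
    - {"dp": [0, 0, 0], "angular": [0.1, 0, 0], "gripper": 34}
    - {"dp": [0, 0, 0], "angular": [0.1, 0, 0], "gripper": 34}
    - {"dp": [0, 0, 0], "angular": [0.1, 0, 0], "gripper": 34}

```text
clock: 20.8
position: [0.6321, -0.0255, 0.0709]
ee_rot: [0.705, -0.03, 0.708, 0.029]
contact_force: [-0.4, 0.6, -1.5]
width: 0.0341
```

```bash
python3 -c "
from h import *
to(.634,-.0245,.072,-145)
im=head()"
```

```text
t 20.8 p [ 0.6321 -0.0255  0.0709] x [-0.003 -0.003 -1.   ] zang 4.8 F [-0.4  0.6 -1.5] w 34.1 q [-0.15  0.48  1.6  -0.    1.06 -0.23]
dp [-0.01   0.007  0.017] ang [ 1.664e+00 -2.000e-03  1.000e-03]
headpix 146 top z pcts [0.0975 0.1046 0.1056 0.1065 0.1073]
yel 297 198 [ 0.6383 -0.0238  0.1064]
yel 298 198 [ 0.6404 -0.0223  0.1068]
yel 298 199 [ 0.6447 -0.0269  0.1077]
```

Call:
arm_command:
  series:
    - {"dp": [0, 0.007, 0.015], "angular": [0, 0, 0], "gripper": 34}
    - {"dp": [0, 0, 0], "angular": [0.11, 0, 0], "gripper": 34}
    - {"dp": [0, 0, 0], "angular": [0.11, 0, 0], "gripper": 34}
    - {"dp": [0, 0, 0], "angular": [0.11, 0, 0], "gripper": 34}
    - {"dp": [0, 0, 0], "angular": [0.11, 0, 0], "gripper": 34}
    - {"dp": [0, 0, 0], "angular": [0.11, 0, 0], "gripper": 34}
    - {"dp": [0, 0, 0], "angular": [0.11, 0, 0], "gripper": 34}
    - {"dp": [0, 0, 0], "angular": [0.11, 0, 0], "gripper": 34}

```text
clock: 21.85
position: [0.6297, -0.0238, 0.0697]
ee_rot: [0.59, 0.381, 0.597, -0.387]
contact_force: [-0.8, 0.3, -0.2]
width: 0.0336
```

```bash
python3 -c "
from h import *
to(.634,-.0245,.071,-145)
im=head()"
```

```text
t 21.85 p [ 0.6297 -0.0238  0.0697] x [-0.013 -0.002 -1.   ] zang -65.9 F [-0.8  0.3 -0.2] w 33.6 q [-0.15  0.49  1.6  -0.    1.07  1.01]
dp [-0.011  0.03   0.02 ] ang [ 0.879 -0.002  0.008]
headpix 53 top z pcts [0.0998 0.1037 0.1043 0.105  0.1053]
```

Call:
arm_command:
  series:
    - {"dp": [-0.01, 0.03, 0.02], "angular": [0, 0, 0.008], "gripper": 34}
    - {"dp": [0, 0, 0], "angular": [0.115, 0, 0], "gripper": 34}
    - {"dp": [0, 0, 0], "angular": [0.115, 0, 0], "gripper": 34}
    - {"dp": [0, 0, 0], "angular": [0.115, 0, 0], "gripper": 34}
    - {"dp": [0, 0, 0], "angular": [0.115, 0, 0], "gripper": 34}
    - {"dp": [0, 0, 0], "angular": [0.115, 0, 0], "gripper": 34}
    - {"dp": [0, 0, 0], "angular": [0.115, 0, 0], "gripper": 34}
    - {"dp": [0, 0, 0], "angular": [0.1, 0, 0], "gripper": 34}

```text
clock: 22.9
position: [0.632, -0.0226, 0.0691]
ee_rot: [-0.251, -0.659, -0.258, 0.661]
contact_force: [-0.7, 0.5, -1.2]
width: 0.034
```

```bash
python3 -c "
from h import *
to(.634,-.0245,.071,-145)
im=head();cv2.imwrite('pics/g.png',cv2.resize(im['image'][160:240,260:360],None,fx=6,fy=6,interpolation=cv2.INTER_CUBIC))"
```

```text
t 22.9 p [ 0.632  -0.0226  0.0691] x [-0.006  0.009 -1.   ] zang -137.8 F [-0.7  0.5 -1.2] w 34.0 q [-0.15  0.49  1.6   0.01  1.06  2.25]
dp [-0.016  0.023 -0.002] ang [ 0.079 -0.001  0.007]
headpix 164 top z pcts [0.0973 0.1023 0.1031 0.1041 0.105 ]
yel 291 197 [ 0.6226 -0.0294  0.1043]
yel 293 197 [ 0.6254 -0.025   0.1039]
yel 295 198 [ 0.6346 -0.0272  0.106 ]
```

View pics/g.png

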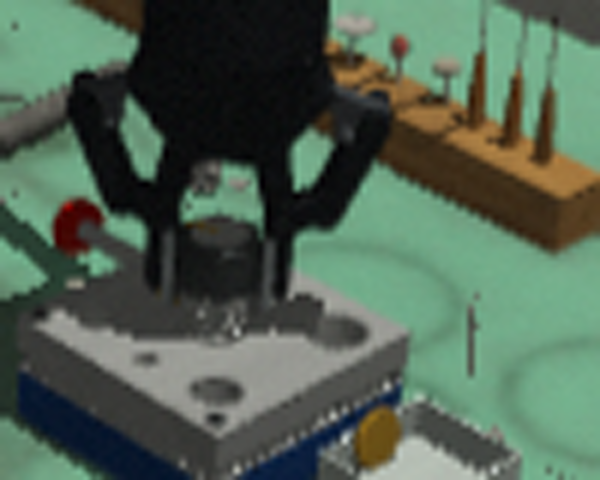

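Call:
arm_command:
  series:
    - {"dp": [-0.01, 0.02, -0.002], "angular": [0.02, 0, 0.006], "gripper": 34}
    - {"dp": [0, 0, 0], "angular": [0, 0, 0], "gripper": 34}
    - {"dp": [0, 0, 0], "angular": [0, 0, 0], "gripper": 25}
    - {"dp": [0, 0, 0], "angular": [0, 0, 0], "gripper": 25}
    - {"dp": [0, 0, 0], "angular": [0, 0, 0], "gripper": 25}
    - {"dp": [0, 0, 0], "angular": [0, 0, 0], "gripper": 25}
    - {"dp": [0, 0, 0], "angular": [0, 0, 0], "gripper": 25}
    - {"dp": [0, 0, 0], "angular": [0, 0, 0], "gripper": 25}
  grip_force: 40

```text
clock: 23.95
position: [0.6328, -0.0234, 0.0697]
ee_rot: [-0.246, -0.662, -0.249, 0.663]
contact_force: [-1.5, 0.0, -0.0]
width: 0.0327
```

```bash
python3 -c "
from h import *
to(.634,-.0245,.071,-145)
im=head();cv2.imwrite('pics/h.png',cv2.resize(im['image'][160:250,260:360],None,fx=6,fy=6,interpolation=cv2.INTER_CUBIC))"
```

```text
t 23.95 p [ 0.6328 -0.0234  0.0697] x [-0.002  0.004 -1.   ] zang -139.1 F [-1.5  0.  -0. ] w 32.7 q [-0.15  0.48  1.6   0.    1.06  2.28]
dp [-0.011  0.013 -0.002] ang [ 0.066 -0.001  0.003]
headpix 150 top z pcts [0.098  0.1027 0.1034 0.1043 0.1049]
yel 291 197 [ 0.622  -0.0287  0.1037]
yel 292 197 [ 0.6245 -0.0277  0.1044]
yel 294 198 [ 0.6284 -0.0243  0.102 ]
```

View pics/h.png

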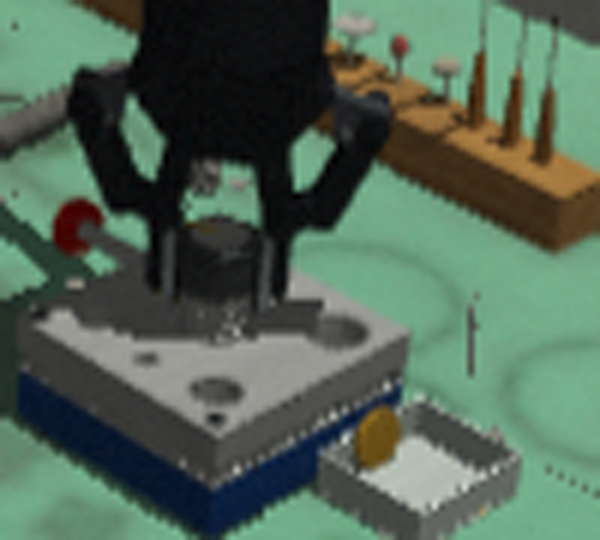

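Call:
arm_command:
  series:
    - {"dp": [0, 0, 0], "angular": [0, 0, 0], "gripper": 10}
    - {"dp": [0, 0, 0], "angular": [0, 0, 0], "gripper": 10}
    - {"dp": [0, 0, 0], "angular": [0, 0, 0], "gripper": 10}
    - {"dp": [0, 0, 0], "angular": [0, 0, 0], "gripper": 10}
    - {"dp": [0, 0, 0], "angular": [0, 0, 0], "gripper": 10}
    - {"dp": [0, 0, 0], "angular": [0, 0, 0], "gripper": 10}
    - {"dp": [0, 0, 0], "angular": [0, 0, 0], "gripper": 10}
    - {"dp": [0, 0, 0], "angular": [0, 0, 0], "gripper": 10}
  grip_force: 60

```text
clock: 25.0
position: [0.6328, -0.0234, 0.0697]
ee_rot: [-0.246, -0.662, -0.249, 0.663]
contact_force: [-2.2, 0.7, 0.2]
width: 0.0324
```

```bash
python3 -c "
from h import *
rep();head();s=get_state();print(s['qd'].round(3),s['width'])
if .030<s['width']<.035:
    from rig import sign_off;print(sign_off())"
```

```text
t 25.0 p [ 0.6328 -0.0234  0.0697] x [-0.002  0.004 -1.   ] zang -139.1 F [-2.2  0.7  0.2] w 32.4 q [-0.15  0.48  1.6   0.    1.06  2.28]
headpix 137 top z pcts [0.101  0.1031 0.1036 0.1045 0.1049]
yel 291 197 [ 0.6224 -0.0292  0.1041]
yel 294 197 [ 0.6264 -0.0223  0.1033]
yel 294 198 [ 0.6295 -0.0254  0.1029]
[ 0.     0.001  0.001 -0.001 -0.     0.001] 0.032233876465914565
the job is handed in; nothing more can be done
None
```

The job is handed in at 25 s of the allowed 67 s, with the bolt still gripped. By my measurements every step and end condition was met; the rig gives no verdict.

**What I did**
- **Ejector:** I pressed the slide in about 39 mm and the blank fell into the catch tray. The slide sprang back: its cap returned to its starting pixel position.
- **Bolt backward:** I turned it anticlockwise with the fingers set at about 34 mm. The head centre climbed to about 102 mm and then dropped to about 97 mm, just past the point where the two lines meet.
- **Bolt forward:** I turned it one full turn clockwise in two strokes with one regrasp, then closed tight on the head.

**Last checks**
- **Height:** the head top measured about 104.3 mm, so the head centre is at about 91 mm, with some scatter in the camera depth.
- **Line:** the yellow line is about 20 to 25° past the line on the die plate (limit about 70°).
- **Grip:** the fingers are closed at 32.3 mm on the 32 mm flats with 60 N commanded. The finger force is not reported directly.
- **Upright and still:** the hand is vertical within 0.005 rad and the arm is not moving. I did not measure the bolt's own tilt.
- **Other objects:** the arm came near none of the punches, the jar or the bench block. I did not measure their positions again at the end.

**One oddity:** the blank did not lie flat. It stands on edge in the tray, leaning on the cutter's back face, with its centre about 18 mm high (limit 22 mm) and at about x = +68 mm. It had not moved in the last picture.

**One disagreement with the task text:** the bolt's line at the start stood about 100° before the plate line, not 75 to 215° anticlockwise past it. I went by the picture, and the drop came where the picture predicted.

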